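Dock the card terminal in its charging cradle

TASK

Put the handheld card terminal back on charge: lay it face up in the open mouth of its cradle, screen end first, then slide it in between the converging cheeks until the catch in the cradle's floor springs up behind it and holds it there. The spring contacts at the far end are delicate, so push gently and feel for the end instead of shoving, let go, and leave the other things on the counter where they are.

Things in the scene. Friction and masses are not known exactly. Their poses are not given: they have to be found in the camera images.
- terminal: loose handheld card terminal, white, 116 x 56 x 20 mm, about 0.22 kg, lying face up; plan corners rounded 8 mm. Origin: centre of its underside. +x points to its screen end (which carries the contact pads and goes in first), -x to its keypad end, z up out of the screen. Pick it up across its 56 mm width.
- screen_end (a point): on the terminal: middle of its screen-end face, 58 mm along its +x from the origin, 10 mm above its underside
- cradle: black charging cradle fixed to the counter. Origin: on the counter, under the centre of a docked terminal; +x is the way in, z up. Base 126 mm wide, x from -104 to +89 mm. The floor on which the terminal slides is 10 mm above the counter, 55 mm wide, x from -92 to +60 mm. Two cheeks, tops 26.5 mm above the counter, leave no room for fingers beside the terminal: push it on its keypad end.
- mouth (a point): middle of the cradle's open mouth at floor height, cradle x = -58 mm: the cheeks' inner faces are 102 mm apart here and converge straight toward the throat. The cheeks' outsides are up to 123 mm apart here. A terminal laid with its origin at cradle x = -70 to -75 mm has its screen end well between the cheeks and rests steadily.
- throat (a point): point at floor height at cradle x = 0, where the cheeks' inner faces become parallel, 58.6 mm apart, up to x = +78 mm
- home_end (a point): point at floor height at cradle x = +58 mm: the screen end of a docked terminal, if the insert sits at nominal. Floor, spring contacts, end stop and catch form one insert, screwed down in slots to suit the terminal, up to 8 mm deeper or shallower than nominal: this offset cannot be read and must be felt. The contacts break if terminal and cradle press on one another with more than 30 N.
- catch (a joint): sprung steel tongue in the cradle's floor, 24 mm wide, hinged at cradle x = -93 mm, square end at -58 mm + insert offset; rad, 0 = up (end 6 mm above the floor), about 0.17 = pressed flush (0.5 N). Terminal origin at offset -5 mm meets the spring contacts (2 to 4 N), at +0.5 mm the catch springs up, at +2 mm is the rigid end stop; let go, it rests on the catch, or up to 5 mm back out if short.
- calculator: bystander: pocket calculator, 112 x 66 x 12 mm, on the left; origin centre of its underside
- pen: bystander: blue ball pen, 133 mm long, lying near the front edge; origin centre of its underside
- stick_candle: bystander: painted stick candle, 157 mm long, 17 mm thick, lying near the front edge; origin centre of its underside
- stamp: bystander: wooden hand stamp, 26 x 45 x 67 mm, standing behind the work; origin centre of its underside
- ink_pad: bystander: ink pad tin, 58 x 85 x 15 mm, behind the work; origin centre of its underside

How it is judged:
By the outcome, as a careful person would: the job done as asked, in the order asked, and still so for the second after the job is handed in, with the robot touching nothing.
It also fails if it takes over 58 s, if anything falls off the work surface, if the arm or the gripper's body presses on something with over 40 N, if the wrist force passes 120 N, or if a joint passes its speed limit or range.

ROBOT

A 7-joint arm with a two-finger parallel gripper is mounted at the origin on a cart in front of the work surface, level with it; the furniture and walls round the work are solid. World frame = base frame: x ahead of the robot, y to its left, z up, the work surface at z = 0. Lengths are in m, angles in rad, forces in N, time in s.
With the tool pointing down it reaches from about 0.35 to 0.9 m from the base axis. Payload 8.1 kg.
Tool frame: the origin (TCP) lies on the centre line of the jaws, within the pads' length; the fingertips stand 22 mm ahead of it and the grasp point (between the pads) lies 3 mm ahead of it; z points along the fingers, y is the direction in which the jaws open and shut (so a half turn about z gives the same grasp; the last joint's range is limited). The gripper opens to 92 mm and grips with 3 to 60 N. Pads are 19 mm wide; open, the fingers measure 130 mm over their backs; the gripper's body (75 mm by 190 mm) begins 47 mm behind the grasp point.
Start: joints at [-1.251, 0.434, 0.025, 1.573, -0.012, 1.134, -0.075], TCP at [0.256, 0.57, 0.249] pointing down, gripper open.
Joint ranges: [-2.62, 2.62], [-0.44, 2.09], [-1.27, 1.32], [0.08, 2.57], [-1.32, 4.46], [0.12, 2], [-2.74, 2.74]. Speed limits (rad/s): [2.22, 2.22, 3.01, 3.01, 3.14, 3.14, 3.14].

INTERFACE

Orientations are given as a rotation vector (axis times angle).
In Python, from cell import arm gives the robot as it stands.
- The arm moves only by the shell command python3 -m pendant 'ROWS' [FORCE]. ROWS is JSON, a list that holds one entry, the list of rows, each a list of 7 numbers: the shift along the tool's x, y, z in units of 0.04 m (1.0 is 0.04 m), then the turn, a rotation vector about the tool's x, y, z in units of 0.08 rad (1.0 is 0.08 rad), then the closure, from 0 (fully open) to 1 (shut). In form: [[[tx, ty, tz, ax, ay, az, fingers], ...]]. A call has 1 to 20 rows; each row shifts and turns the commanded pose from where the row before left it, along the tool's axes as they then stand; what a row does not reach is not made up. A row lasts 1/12 s, in which the tool goes at most 41.7 mm and 7.16 degrees, less where a joint would pass 70% of its speed; a pose out of reach is approached as far as the arm can. A call with a number of a shift or a turn outside -1 to 1 is refused whole. A call with a gripper value outside its range is refused whole. The fingers move at their own pace and stop on an object; FORCE is the grip in N (left out, the last holds). Time passes only in rows, so rows that do not move let the fingers close. It gives the time, the measured TCP pose, the force and the opening at its end, in the units of the state.
- arm.observe(): the state, without advancing time (a new reading comes with each control period).
- arm.get_image(name): name is "scene" or "top" or "wrist"; returns a dict with "img" (384x512x3 uint8, red, green, blue), "z_map" (384x512 float32, m along the optical axis (not along the pixel's ray), 0 where there is no reading), "K" (3x3 intrinsics, pixels), "k1" (the pictures are not rectified: a ray, as slopes to the right and down, at radius r is drawn at 1 + k1 r^2 times it, then the intrinsics apply), "R" (3x3) and "t" (3): a world point X has camera coordinates R X + t. Camera axes: x right, y down, z forward; pixel columns grow to the right and rows downward; lengths in m; the calibration is good to about 2 mm. A picture is of the moment at which its call begins.
- arm.sign_off(): hands the job in, once; it reports no verdict.
The state is a dict: "clock": time; "joints": joint angles; "dq": joint speeds; "joint_efforts": joint torques, N m; "position": TCP position; "ee_rot": TCP orientation; "force": force on the tool from outside, world axes, zero at the start; "ft_torque": the same for the moment, N m; "width": opening from 0.0 (shut) to 1.0 (fully open).
Only numpy, scipy, OpenCV 4.12 (cv2) and the standard library are available. Lean on these libraries where they do the work, as an engineer would, in place of code of your own. Each camera call takes 0.05 s, during which the arm holds its last target.

## Working session

There is one attempt and no reset: what is moved stays moved. The work goes in short steps, Python scripts to look and compute and a shell command to move; the robot and the scene stay as the last step left them, time stands still between calls to the robot, and variables do not carry over. Pictures are saved under pics/ and viewed, and the job is handed in when it is done.

```bash
ls; mkdir -p pics; python3 - <<'E'
from cell import arm
import cv2
print(arm.observe())
for n in ["scene","top","wrist"]:
    d=arm.get_image(n); cv2.imwrite(f"pics/{n}0.png",d["img"][:,:,::-1]); print(n,d["K"],d["k1"],d["R"],d["t"])
E
```

```text
pics
{'clock': 0.0, 'joints': array([-1.25057977,  0.43518772,  0.02497175,  1.57406978, -0.01159096,
        1.13399282, -0.07510353]), 'dq': array([-0.00050127,  0.00010656,  0.00014449, -0.00034775,  0.00082909,
        0.00096266, -0.0010296 ]), 'joint_efforts': array([-4.93727657e-04, -6.67837715e+01,  9.84429494e-01, -3.14462435e+01,
       -6.06928929e-02,  4.28438641e-02,  2.60719889e-04]), 'position': array([0.25631764, 0.56951756, 0.2479774 ]), 'ee_rot': array([-6.59290309e-01, -3.07145563e+00,  2.36039000e-03]), 'force': array([-0.45269871,  0.80111761,  0.21420468]), 'ft_torque': array([-0.0332943 , -0.0364314 ,  0.01521263]), 'width': 0.9997612449719173}
scene [[361.44569648   0.         255.31026913]
 [  0.         361.44569648 195.72144402]
 [  0.           0.           1.        ]] -0.08454763154512618 [[ 0.88657574 -0.4621993   0.01884828]
 [-0.20055227 -0.42077137 -0.88472043]
 [ 0.41684798  0.78059161 -0.46574081]] [-0.40873587  0.1386543   0.76301733]
top [[483.60093174   0.         257.03274493]
 [  0.         483.60093174 194.92583816]
 [  0.           0.           1.        ]] 0.017673351227493722 [[-0.02056787 -0.99978761  0.00130319]
 [-0.9985667   0.0204783  -0.0494489 ]
 [ 0.04941172 -0.00231838 -0.9987758 ]] [0.04951803 0.49530464 1.39080361]
wrist [[330.45886498   0.         252.64169784]
 [  0.         330.45886498 196.77515818]
 [  0.           0.           1.        ]] -0.00791585067477417 [[ 0.41009755  0.91203866 -0.002341  ]
 [ 0.88179993 -0.39584262  0.25639327]
 [ 0.23291391 -0.10721055 -0.96656971]] [-0.62281941 -0.03229024  0.38987264]
```

View pics/top0.png

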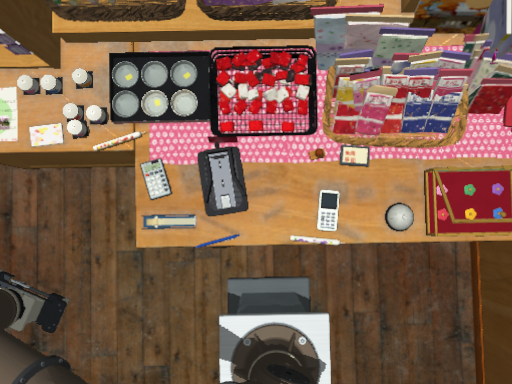

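View pics/scene0.png

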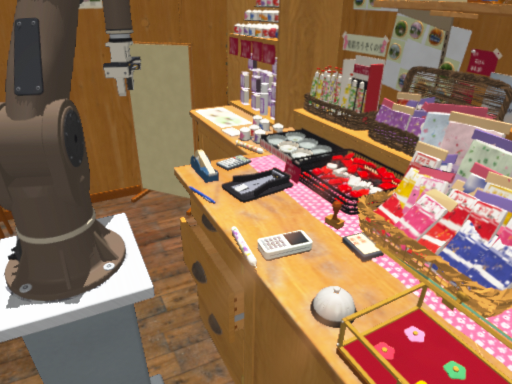

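View pics/wrist0.png

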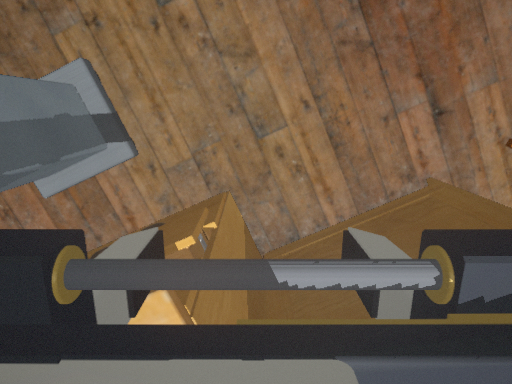

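The top view shows the white terminal at about (328,210) with its dark screen at the far end, and the black cradle at (223,180). The stick candle (315,240) lies just in front of the terminal. I'll zoom in and measure next.

```bash
cat > h.py <<'E'
import numpy as np, cv2
from cell import arm
def ray(d,uv):
    K=d["K"];x=(np.array(uv,float)-[K[0,2],K[1,2]])/K[0,0]
    s=x.copy()
    for _ in range(20): s=x/(1+d["k1"]*(s@s))
    R=d["R"];return -R.T@d["t"], R.T@np.array([s[0],s[1],1])
def onplane(d,uv,z):
    o,v=ray(d,uv); return o+v*(z-o[2])/v[2]
def proj(d,X):
    c=d["R"]@np.array(X)+d["t"]; s=c[:2]/c[2]; s=s*(1+d["k1"]*(s@s))
    return s*d["K"][0,0]+[d["K"][0,2],d["K"][1,2]]
E
python3 - <<'E'
from h import *
d=arm.get_image("top"); im=d["img"][:,:,::-1]
np.save("pics/top.npy",d["z_map"])
a=cv2.resize(im[135:255,185:265],None,fx=5,fy=5,interpolation=cv2.INTER_CUBIC)
b=cv2.resize(im[175:255,280:360],None,fx=5,fy=5,interpolation=cv2.INTER_CUBIC)
cv2.imwrite("pics/za.png",a);cv2.imwrite("pics/zb.png",b)
# terminal: white mask, z top 0.020
hsv=cv2.cvtColor(np.ascontiguousarray(im),cv2.COLOR_BGR2HSV)
m=((hsv[...,1]<60)&(hsv[...,2]>150)).astype(np.uint8); w=np.zeros_like(m); w[184:234,310:345]=m[184:234,310:345]
cs,_=cv2.findContours(w,cv2.RETR_EXTERNAL,cv2.CHAIN_APPROX_NONE); c=max(cs,key=cv2.contourArea)
P=np.array([onplane(d,p[0],0.02)[:2] for p in c]); r=cv2.minAreaRect((P*1000).astype(np.float32)); print("term",r)
m=((hsv[...,2]<75)).astype(np.uint8); w=np.zeros_like(m); w[138:222,190:255]=m[138:222,190:255]
cs,_=cv2.findContours(w,cv2.RETR_EXTERNAL,cv2.CHAIN_APPROX_NONE); c=max(cs,key=cv2.contourArea)
P=np.array([onplane(d,p[0],0.02)[:2] for p in c]); r=cv2.minAreaRect((P*1000).astype(np.float32)); print("cradle",r,cv2.boxPoints(r))
d2=arm.get_image("scene"); cv2.imwrite("pics/zs.png",cv2.resize(d2["img"][140:280,170:400,::-1],None,fx=3,fy=3,interpolation=cv2.INTER_CUBIC))
E
```

```text
term ((448.3456115722656, -163.70565795898438), (58.3303337097168, 117.225341796875), 84.064208984375)
cradle ((548.7310791015625, 140.29598999023438), (209.33802795410156, 123.21630859375), 7.843944072723389) [[436.6334  187.04295]
 [453.44943  64.97953]
 [660.82874  93.54903]
 [644.0127  215.61246]]
```

View pics/za.png

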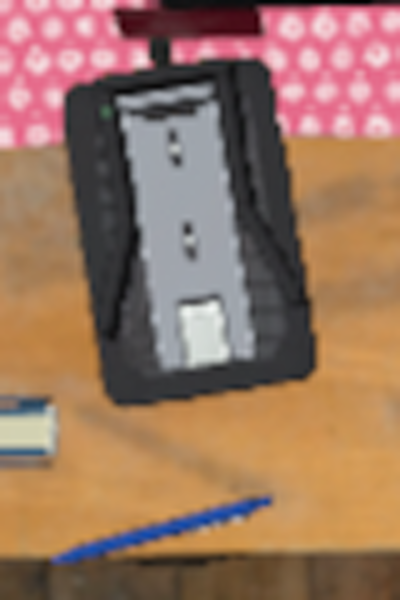

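View pics/zb.png

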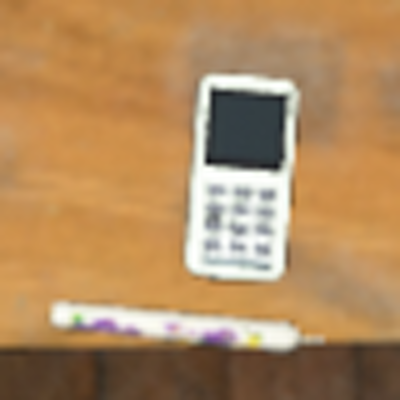

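View pics/zs.png

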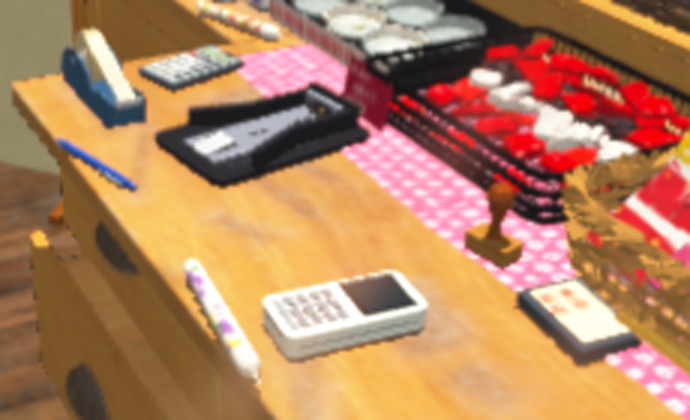

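```bash
python3 - <<'E'
from h import *
d=arm.get_image("top"); im=np.ascontiguousarray(d["img"][:,:,::-1]); print("cam",-d["R"].T@d["t"])
hsv=cv2.cvtColor(im,cv2.COLOR_BGR2HSV)
def rectof(m,z):
    cs,_=cv2.findContours(m,cv2.RETR_EXTERNAL,cv2.CHAIN_APPROX_NONE); c=max(cs,key=cv2.contourArea)
    P=np.array([onplane(d,p[0],z)[:2] for p in c]); r=cv2.minAreaRect((P*1000).astype(np.float32)); return r,cv2.boxPoints(r).round(1).tolist()
w=np.zeros(im.shape[:2],np.uint8)
g=(hsv[...,2]<85)|((hsv[...,1]<60)&(hsv[...,2]<230))
w[146:218,196:250]=g[146:218,196:250]
w=cv2.morphologyEx(w,cv2.MORPH_CLOSE,np.ones((9,9))); w=cv2.morphologyEx(w,cv2.MORPH_OPEN,np.ones((9,9)))
print("base",rectof(w,0.008))
f=((hsv[...,1]<70)&(hsv[...,2]>110)).astype(np.uint8); w2=np.zeros_like(w); w2[146:212,202:242]=f[146:212,202:242]
w2=cv2.morphologyEx(w2,cv2.MORPH_CLOSE,np.ones((5,5)))
print("floor",rectof(w2,0.010))
vis=im.copy(); vis[w>0,0]=255; vis[w2>0,2]=255
cv2.imwrite("pics/mask.png",cv2.resize(vis[135:230,185:265],None,fx=6,fy=6,interpolation=cv2.INTER_NEAREST))
# depth profile heights
for uv in [(223,203),(211,207),(238,200),(215,165),(235,165),(232,195),(328,210),(315,240)]:
    z=d["z_map"][uv[1],uv[0]]; o,v=ray(d,uv); print(uv,(o+v*z).round(4))
# bright catch
E
```

```text
cam [0.4268912  0.04258893 1.41352874]
base (((544.2965087890625, 138.98117065429688), (200.03611755371094, 127.8510513305664), 7.236137866973877), [[437.0, 189.8000030517578], [453.1000061035156, 63.0], [651.5999755859375, 88.19999694824219], [635.5, 215.0]])
floor (((541.8405151367188, 140.61300659179688), (162.72149658203125, 57.335391998291016), 8.14589786529541), [[457.20001220703125, 157.5], [465.3999938964844, 100.69999694824219], [626.4000244140625, 123.80000305175781], [618.2999877929688, 180.5]])
(223, 203) [0.4749 0.1385 0.0105]
(211, 207) [0.464  0.1736 0.01  ]
(238, 200) [0.4826 0.0948 0.0117]
(215, 165) [0.5858 0.1598 0.0125]
(235, 165) [0.5848 0.1017 0.0108]
(232, 195) [0.4978 0.1122 0.0062]
(328, 210) [ 0.4482 -0.1645  0.0174]
(315, 240) [ 0.3625 -0.1254  0.0118]
```

View pics/mask.png

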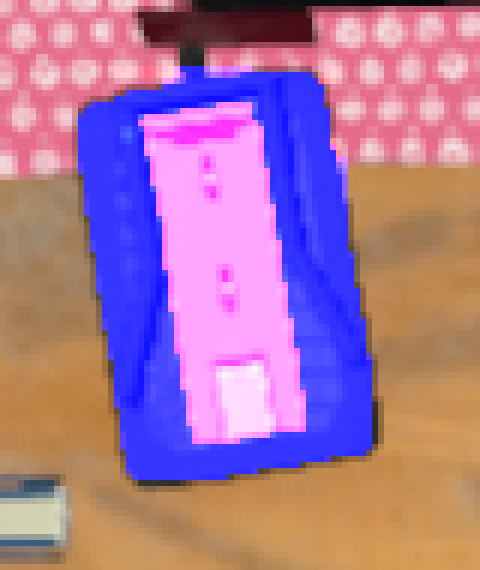

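```bash
cat >> h.py <<'E'
from scipy.spatial.transform import Rotation as Ro
def go(p,yd=None):
    """tool-axis shift (units) to p; turn (units) so that tool y is at yd degrees; tilt fix incl."""
    s=arm.observe(); R=Ro.from_rotvec(s["ee_rot"]).as_matrix()
    print("t",round(s["clock"],2),"pos",s["position"].round(4),"yaw",round(np.degrees(np.arctan2(R[1,1],R[0,1])),2),"F",s["force"].round(2),"w",round(s["width"],3))
    print("shift",(R.T@(np.array(p)-s["position"])/0.04).round(3))
    if yd is not None:
        a=np.radians(yd); y=np.array([np.cos(a),np.sin(a),0]); z=np.array([0,0,-1.]); T=np.c_[np.cross(y,z),y,z]
        print("turn",(Ro.from_matrix(R.T@T).as_rotvec()/0.08).round(2), "shift after turn",(T.T@(np.array(p)-s["position"])/0.04).round(3))
E
python3 - <<'E'
from h import *
d=arm.get_image("wrist"); s=arm.observe(); R=Ro.from_rotvec(s["ee_rot"]).as_matrix()
c=-d["R"].T@d["t"]; print("cam in tool",R.T@(c-s["position"]), "axis",R.T@d["R"][2])
go([.38,.14,.30],97.8)
E
```

```text
cam in tool [ 0.06890887 -0.00109287 -0.13554032] axis [-0.25627662 -0.00103516  0.96660293]
t 0.35 pos [0.2564 0.5699 0.2486] yaw 65.77 F [ 0.32 -0.35  1.12] w 0.999
shift [-7.228 -8.533 -1.283]
turn [-0.   -0.   -6.99] shift after turn [ -1.602 -11.067  -1.286]
```

```bash
python3 -m pendant '[[[0,0,0,0,0,-1,0],[0,0,0,0,0,-1,0],[0,0,0,0,0,-1,0],[0,0,0,0,0,-1,0],[0,0,0,0,0,-1,0],[0,0,0,0,0,-1,0],[0,0,0,0,0,-1,0]]]' 20; python3 -c "
from h import *
go([.52,.14,.28],97.8)"
```

```text
clock: 0.93
position: [0.2565, 0.5699, 0.2487]
ee_rot: [0.221, -3.134, 0.0]
force: [-0.8, 0.6, 0.2]
width: 0.998
t 0.93 pos [0.2565 0.5699 0.2487] yaw 98.08 F [-0.84  0.61  0.16] w 0.998
shift [ -5.012 -11.568  -0.782]
turn [-0.   -0.    0.06] shift after turn [ -5.068 -11.543  -0.782]
```

```bash
python3 -m pendant '[[[-0.334,-0.771,-0.052,0,0,0,0],[-0.334,-0.771,-0.052,0,0,0,0],[-0.334,-0.771,-0.052,0,0,0,0],[-0.334,-0.771,-0.052,0,0,0,0],[-0.334,-0.771,-0.052,0,0,0,0],[-0.334,-0.771,-0.052,0,0,0,0],[-0.334,-0.771,-0.052,0,0,0,0],[-0.334,-0.771,-0.052,0,0,0,0],[-0.334,-0.771,-0.052,0,0,0,0],[-0.334,-0.771,-0.052,0,0,0,0],[-0.334,-0.771,-0.052,0,0,0,0],[-0.334,-0.771,-0.052,0,0,0,0],[-0.334,-0.771,-0.052,0,0,0,0],[-0.334,-0.771,-0.052,0,0,0,0],[-0.334,-0.771,-0.052,0,0,0,0],[0,0,0,0,0,0,0],[0,0,0,0,0,0,0]]]'; python3 -c "
from h import *
d=arm.get_image('wrist'); im=d['img'][:,:,::-1]
cv2.imwrite('pics/w1.png',im); cv2.imwrite('pics/w1z.png',cv2.resize(im,(800,600),interpolation=cv2.INTER_CUBIC))
import pickle; pickle.dump(d,open('w1.pkl','wb'))
for p in [(445,126,0.005),(548,140.5,0.01),(541.8-80,140.6-11,.01)]: print(p,proj(d,np.array([p[0]/1e3,p[1]/1e3,p[2]])))
go([.52,.14,.28],97.8)"
```

```text
clock: 2.35
position: [0.5191, 0.1369, 0.28]
ee_rot: [-0.208, 3.134, -0.001]
force: [0.3, 1.2, -0.4]
width: 1.0
(445, 126, 0.005) [252.87660433 104.5504065 ]
(548, 140.5, 0.01) [253.43305604 189.93710768]
(461.79999999999995, 129.6, 0.01) [253.9935504  119.34308012]
t 2.4 pos [0.5183 0.1387 0.2799] yaw 97.76 F [-0.11 -0.4   0.19] w 0.998
shift [-0.046  0.026 -0.003]
turn [ 0.   -0.   -0.01] shift after turn [-0.046  0.026 -0.003]
```

View pics/w1z.png

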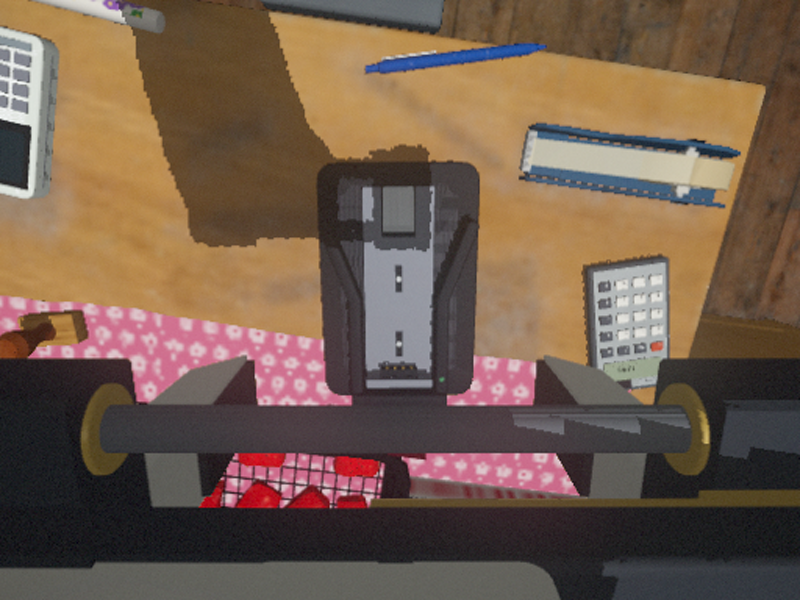

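```bash
python3 -c "
from h import *
import pickle; d=pickle.load(open('w1.pkl','rb'))
im=np.ascontiguousarray(d['img'][:,:,::-1])
cv2.imwrite('pics/w1c.png',cv2.resize(im[95:260,195:315],None,fx=4.8,fy=3.6,interpolation=cv2.INTER_CUBIC)) if 0 else cv2.imwrite('pics/w1c.png',cv2.resize(im[95:260,195:315],None,fx=3.6,fy=3.6,interpolation=cv2.INTER_CUBIC))
s=.64
for n,uv,z in [('near',(398.5,162.5),.008),('far',(399.5,393.5),.008),('nearL',(318,190),.008),('nearR',(479,190),.008),('farL',(326,375),.008),('farR',(473,375),.008),('fl nearL',(362,186),.01),('fl nearR',(434,186),.01),('fl farL',(367,388),.01),('fl farR',(433,388),.01),('catchend',(398,234.5),.015)]:
    u=(np.array(uv)+.5)*s-.5; print(n,(onplane(d,u,z)*1000).round(1))
"
```

```text
near [443.9 128.2   8. ]
far [632.2 154.6   8. ]
nearL [472.3  69.5   8. ]
nearR [455.9 192.4   8. ]
farL [623.6  90.7   8. ]
farR [607.1 213.9   8. ]
fl nearL [464.8 102.9  10. ]
fl nearR [457.5 157.5  10. ]
fl farL [629.9 126.5  10. ]
fl farR [622.5 181.9  10. ]
catchend [497.3 135.   15. ]
```

View pics/w1c.png

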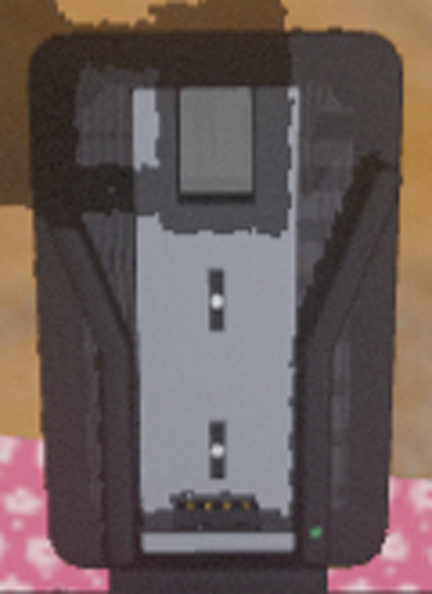

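```bash
python3 -m pendant '[[[0.12,0.74,0.06,0,0,0.4,0],[0.12,0.74,0.06,0,0,0.4,0]]]' >/dev/null; python3 -c "
from h import *
go([.49,-.164,.25],84.06)"
```

```text
t 2.57 pos [0.5011 0.1971 0.2752] yaw 93.98 F [0.2  0.43 0.14] w 0.999
shift [ 0.905 -8.985  0.629]
turn [0.   0.   2.16] shift after turn [-0.657 -9.007  0.63 ]
```

```bash
python3 -m pendant '[[[0,0,0,0,0,0.72,0],[0,0,0,0,0,0.72,0],[0,0,0,0,0,0.72,0],[-0.055,-0.75,0.0525,0,0,0,0],[-0.055,-0.75,0.0525,0,0,0,0],[-0.055,-0.75,0.0525,0,0,0,0],[-0.055,-0.75,0.0525,0,0,0,0],[-0.055,-0.75,0.0525,0,0,0,0],[-0.055,-0.75,0.0525,0,0,0,0],[-0.055,-0.75,0.0525,0,0,0,0],[-0.055,-0.75,0.0525,0,0,0,0],[-0.055,-0.75,0.0525,0,0,0,0],[-0.055,-0.75,0.0525,0,0,0,0],[-0.055,-0.75,0.0525,0,0,0,0],[-0.055,-0.75,0.0525,0,0,0,0],[0,0,0,0,0,0,0],[0,0,0,0,0,0,0]]]'; python3 -c "
from h import *
d=arm.get_image('wrist'); im=d['img'][:,:,::-1]
cv2.imwrite('pics/w2z.png',cv2.resize(im,(800,600),interpolation=cv2.INTER_CUBIC))
import pickle; pickle.dump(d,open('w2.pkl','wb'))
go([.448,-.164,.25],84.06)"
```

```text
clock: 3.98
position: [0.4918, -0.1643, 0.2497]
ee_rot: [-0.159, -3.137, -0.0]
force: [0.2, 1.2, -0.5]
width: 1.001
t 4.03 pos [ 0.4921 -0.1628  0.2497] yaw 84.33 F [-0.28 -0.3   0.61] w 1.002
shift [ 1.095 -0.138 -0.006]
turn [ 0.01 -0.    0.06] shift after turn [ 1.094 -0.143 -0.007]
```

View pics/w2z.png

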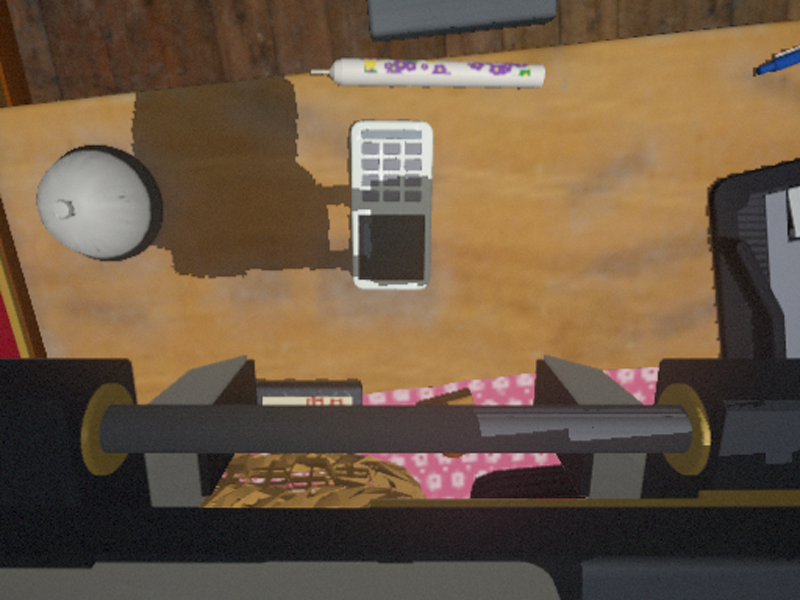

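```bash
python3 -c "
from h import *
import pickle; d=pickle.load(open('w2.pkl','rb')); s=.64
f=lambda a,z=.02: (onplane(d,(np.array(a)+.5)*s-.5,z)*1000)[:2].round(1)
for a in [(392,120.5),(390,290),(351,150),(433,150),(350,270),(429.5,270)]: print(a,f(a))
go([.446,-.164,.12],84.06)
"
```

```text
(392, 120.5) [ 389.9 -157.3]
(390, 290) [ 505.3 -170.6]
(351, 150) [ 405.9 -186.8]
(433, 150) [ 411.5 -131.6]
(350, 270) [ 487.8 -197.6]
(429.5, 270) [ 493.5 -140.8]
t 4.03 pos [ 0.4921 -0.1628  0.2497] yaw 84.33 F [-0.28 -0.3   0.61] w 1.002
shift [ 1.143 -0.145  3.244]
turn [ 0.01 -0.    0.06] shift after turn [ 1.144 -0.148  3.243]
```

```bash
python3 -m pendant '[[[0.45,0,0.5,0,0,0.14,0],[0.45,0,0.7,0,0,0,0],[0.45,0,0.7,0,0,0,0],[0,0,0.7,0,0,0,0],[0,0,0.6,0,0,0,0],[0,0,0.6,0,0,0,0],[0,0,0.4,0,0,0,0],[0,0,0,0,0,0,0],[0,0,0,0,0,0,0]]]'; python3 -c "
from h import *
go([.438,-.1628,.027],83.7)"
```

```text
clock: 4.78
position: [0.4383, -0.1565, 0.0817]
ee_rot: [-0.17, -3.135, -0.002]
force: [-0.4, -0.3, 0.6]
width: 1.006
t 4.78 pos [ 0.4383 -0.1565  0.0817] yaw 83.8 F [-0.37 -0.31  0.65] w 1.006
shift [-0.013 -0.158  1.367]
turn [ 0.01 -0.02  0.02] shift after turn [-0.011 -0.157  1.367]
```

```bash
python3 -m pendant '[[[0,-0.16,0.3,0,0,0,0],[0,0,0.4,0,0,0,0],[0,0,0.37,0,0,0,0],[0,0,0.3,0,0,0,0],[0,0,0,0,0,0,0],[0,0,0,0,0,0,0.5],[0,0,0,0,0,0,0.5],[0,0,0,0,0,0,0.7],[0,0,0,0,0,0,0.7],[0,0,0,0,0,0,0.7],[0,0,0,0,0,0,0.7],[0,0,0,0,0,0,0.7]]]' 20; python3 -c "
from h import *
go([.438,-.1628,.027],83.7)
cv2.imwrite('pics/w3z.png',arm.get_image('wrist')['img'][:,:,::-1])"
```

```text
clock: 5.78
position: [0.4378, -0.1645, 0.0275]
ee_rot: [0.174, 3.136, 0.0]
force: [-1.1, 2.4, 6.9]
width: 0.611
t 5.78 pos [ 0.4378 -0.1645  0.0275] yaw 83.66 F [-1.12  2.39  6.9 ] w 0.611
shift [0.001 0.044 0.012]
turn [ 0.    0.01 -0.01] shift after turn [0.001 0.044 0.012]
```

View pics/w3z.png

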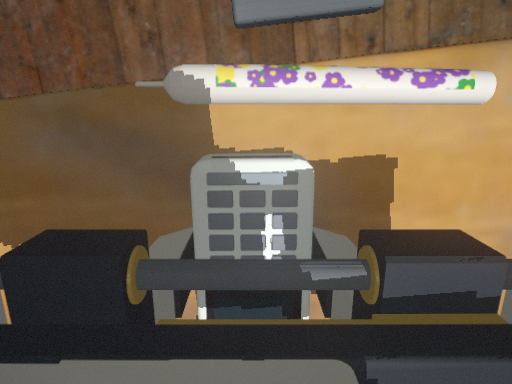

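```bash
python3 -m pendant '[[[0,0,-0.3,0,0,0,0.7],[0,0,-0.7,0,0,0,0.7],[0,0,-0.7,0,0,0,0.7],[0,0,-0.7,0,0,0,0.7],[0,0,-0.2,0,0,-0.78,0.7],[0,0,0,0,0,-0.78,0.7],[0,0,0,0,0,-0.78,0.7],[0,0,0,0,0,-0.78,0.7],[0,0,0,0,0,0,0.7]]]'; python3 -c "
from h import *
go([.4653,.1303,.12],98)"
```

```text
clock: 6.58
position: [0.4372, -0.1647, 0.1311]
ee_rot: [0.222, -3.133, -0.0]
force: [-0.6, 0.9, -2.5]
width: 0.611
t 6.58 pos [ 0.4372 -0.1647  0.1311] yaw 98.1 F [-0.59  0.9  -2.48] w 0.611
shift [-1.735  7.203  0.278]
turn [ 0.   -0.    0.02] shift after turn [-1.722  7.207  0.277]
```

```bash
python3 -m pendant '[[[-0.145,0.6,0.023,0,0,0,0.7],[-0.145,0.6,0.023,0,0,0,0.7],[-0.145,0.6,0.023,0,0,0,0.7],[-0.145,0.6,0.023,0,0,0,0.7],[-0.145,0.6,0.023,0,0,0,0.7],[-0.145,0.6,0.023,0,0,0,0.7],[-0.145,0.6,0.023,0,0,0,0.7],[-0.145,0.6,0.023,0,0,0,0.7],[-0.145,0.6,0.023,0,0,0,0.7],[-0.145,0.6,0.023,0,0,0,0.7],[-0.145,0.6,0.023,0,0,0,0.7],[-0.145,0.6,0.023,0,0,0,0.7],[0,0,0,0,0,0,0.7],[0,0,0,0,0,0,0.7],[0,0,0,0,0,0,0.7]]]'; python3 -c "
from h import *
go([.4653,.1303,.05],98)
d=arm.get_image('wrist');cv2.imwrite('pics/w4z.png',cv2.resize(d['img'][:,:,::-1],(800,600)))
import pickle; pickle.dump(d,open('w4.pkl','wb'))
cv2.imwrite('pics/t4.png',cv2.resize(arm.get_image('top')['img'][130:250,180:280,::-1],None,fx=5,fy=5))
"
```

```text
clock: 7.83
position: [0.4663, 0.1295, 0.1198]
ee_rot: [0.216, -3.133, 0.001]
force: [-0.3, -0.5, -2.2]
width: 0.608
t 7.83 pos [0.4663 0.1295 0.1198] yaw 97.87 F [-0.31 -0.49 -2.24] w 0.608
shift [0.021 0.024 1.745]
turn [-0.01 -0.01 -0.03] shift after turn [0.023 0.023 1.745]
```

View pics/w4z.png

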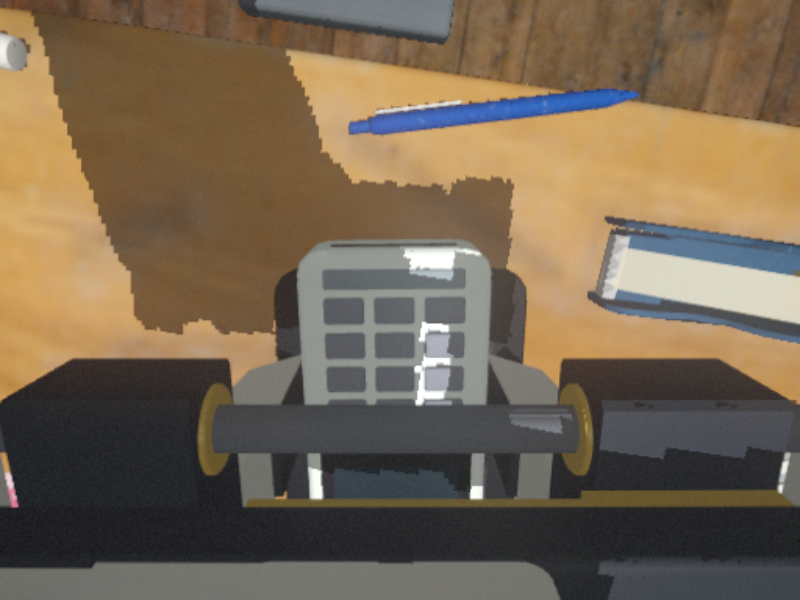

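View pics/t4.png

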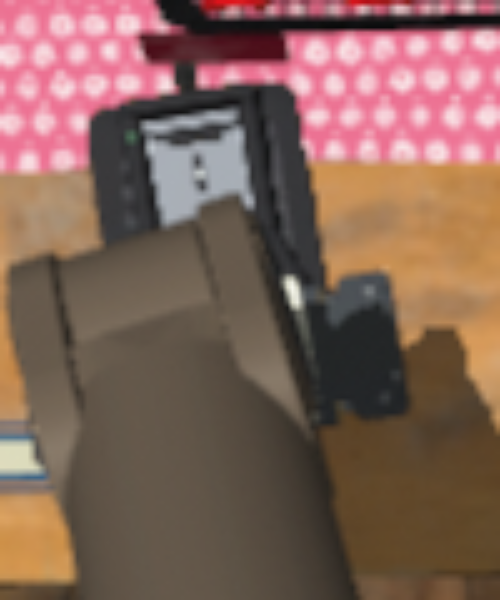

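```bash
python3 -m pendant '[[[0.02,0.05,0.4,0,0,0,0.7],[0,0,0.5,0,0,0,0.7],[0,0,0.5,0,0,0,0.7],[0,0,0.3,0,0,0,0.7],[0,0,0.2,0,0,0,0.7],[0,0,0,0,0,0,0.7],[0,0,0,0,0,0,0.7]]]'; python3 -c "
from h import *
go([.4653,.1303,.0385],98)
"
```

```text
clock: 8.52
position: [0.4657, 0.1314, 0.0442]
ee_rot: [0.216, -3.134, 0.0]
force: [0.7, 0.0, -2.3]
width: 0.609
t 8.52 pos [0.4657 0.1314 0.0442] yaw 97.88 F [ 0.75  0.04 -2.28] w 0.609
shift [ 0.014 -0.025  0.143]
turn [-0.   -0.   -0.03] shift after turn [ 0.014 -0.025  0.143]
```

```bash
python3 -m pendant '[[[0,0,0.05,0,0,0,0.7],[0,0,0.05,0,0,0,0.7],[0,0,0.04,0,0,0,0.7],[0,0,0,0,0,0,0.7],[0,0,0,0,0,0,0.7]]]'; python3 -c "
from h import *
go([.4653,.1303,.0375],98)
"
```

```text
clock: 8.93
position: [0.4658, 0.1321, 0.0387]
ee_rot: [-0.218, 3.134, 0.0]
force: [0.1, 0.4, -1.6]
width: 0.608
t 8.93 pos [0.4658 0.1321 0.0387] yaw 97.95 F [ 0.1   0.38 -1.61] w 0.608
shift [ 0.018 -0.043  0.03 ]
turn [ 0.    0.01 -0.01] shift after turn [ 0.018 -0.043  0.03 ]
```

```bash
python3 -m pendant '[[[0,0,0.015,0,0,0,0.7],[0,0,0.015,0,0,0,0.7],[0,0,0,0,0,0,0.7],[0,0,0,0,0,0,0.7]]]'; python3 -m pendant '[[[0,0,0,0,0,0,0.35],[0,0,0,0,0,0,0.2],[0,0,0,0,0,0,0.2],[0,0,0,0,0,0,0.2],[0,0,-0.3,0,0,0,0.2],[0,0,-0.7,0,0,0,0.2],[0,0,-0.7,0,0,0,0.2],[0,0,-0.7,0,0,0,0.4],[0,0,-0.7,0,0,0,0.6],[0,0,0,0,0,0,1],[0,0,0,0,0,0,1],[0,0,0,0,0,0,1]]]';python3 -c "
from h import *
go([.4653,.1303,.0375],98)
d=arm.get_image('wrist');cv2.imwrite('pics/w5z.png',cv2.resize(d['img'][:,:,::-1],(800,600)))
import pickle; pickle.dump(d,open('w5.pkl','wb'))"
```

```text
clock: 9.27
position: [0.4657, 0.1321, 0.0375]
ee_rot: [-0.218, 3.134, 0.0]
force: [-1.0, -0.3, 1.5]
width: 0.608
clock: 10.27
position: [0.4653, 0.132, 0.1609]
ee_rot: [0.218, -3.134, 0.0]
force: [0.4, -0.4, -0.0]
width: 0.489
t 10.27 pos [0.4653 0.132  0.1609] yaw 97.96 F [ 0.44 -0.39 -0.  ] w 0.489
shift [ 0.005 -0.041  3.085]
turn [ 0.   -0.   -0.01] shift after turn [ 0.006 -0.041  3.085]
```

View pics/w5z.png

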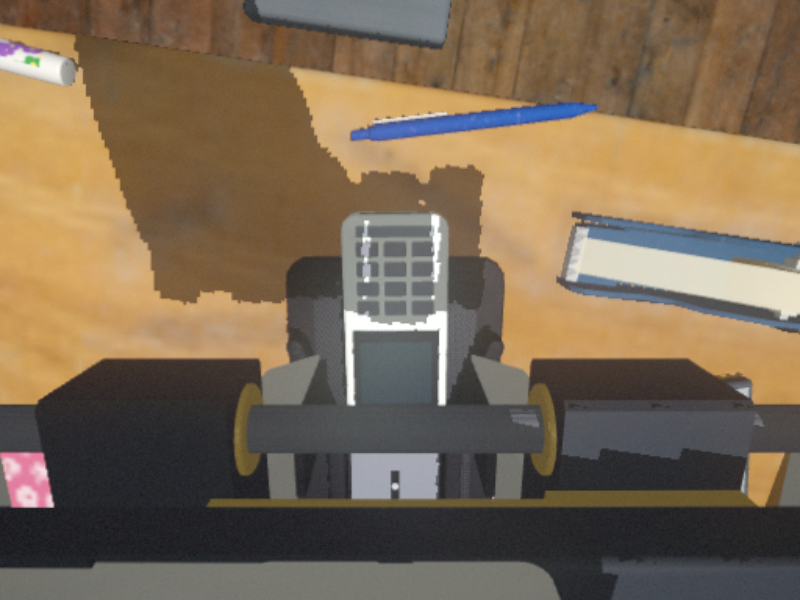

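```bash
python3 -c "
from h import *
import pickle; d=pickle.load(open('w5.pkl','rb')); s=.64
f=lambda a,z=.03: (onplane(d,(np.array(a)+.5)*s-.5,z)*1000)[:2].round(1)
C=np.array([546.5,141.7]); u=np.array([np.cos(np.radians(8)),np.sin(np.radians(8))]); n=np.array([-u[1],u[0]])
for a,z in [((395.5,213.5),.03),((342,240),.03),((449,240),.03),((345,390),.03),((446.5,390),.03),((395.5,257),.008),((475,120),.01)]: p=f(a,z); print(a,p,'cradle',((p-C)@u).round(1),((p-C)@n).round(1))
p=C-155*u; print(p); go([p[0]/1e3,p[1]/1e3,.042],98)
"
```

```text
(395.5, 213.5) [417.2 124.5] cradle -130.4 1.0
(342, 240) [434.4  99. ] cradle -117.0 -26.7
(449, 240) [426.8 153.7] cradle -116.9 28.5
(345, 390) [517.3 110.1] cradle -33.3 -27.2
(446.5, 390) [509.5 166.1] cradle -33.2 29.3
(395.5, 257) [442.9 128.1] cradle -104.5 1.0
(475, 120) [365.  159.3] cradle -177.3 42.7
[393.00844935 120.12816935]
t 10.32 pos [0.465  0.1318 0.1604] yaw 97.96 F [ 0.51  0.29 -1.38] w 0.443
shift [ 1.818 -0.04   2.963]
turn [-0.   -0.02 -0.01] shift after turn [ 1.822 -0.039  2.96 ]
```

```bash
python3 -m pendant '[[[0.6,0,0,0,0,0,1],[0.6,0,0,0,0,0,1],[0.62,0,0,0,0,0,1],[0,0,0.3,0,0,0,1],[0,0,0.5,0,0,0,1],[0,0,0.6,0,0,0,1],[0,0,0.6,0,0,0,1],[0,0,0.5,0,0,0,1],[0,0,0.3,0,0,0,1],[0,0,0.16,0,0,0,1],[0,0,0,0,0,0,1],[0,0,0,0,0,0,1]]]';python3 -c "
from h import *
go([.394,.1211,.042],98)
d=arm.get_image('scene');cv2.imwrite('pics/s6.png',cv2.resize(d['img'][120:270,160:360,::-1],None,fx=4,fy=4))"
```

```text
clock: 11.32
position: [0.3932, 0.1217, 0.0425]
ee_rot: [0.217, -3.133, 0.001]
force: [0.9, 0.6, 0.8]
width: 0.004
t 11.32 pos [0.3932 0.1217 0.0425] yaw 97.94 F [0.93 0.55 0.75] w 0.004
shift [-0.019 -0.017  0.014]
turn [-0.01 -0.02 -0.01] shift after turn [-0.019 -0.017  0.014]
```

View pics/s6.png

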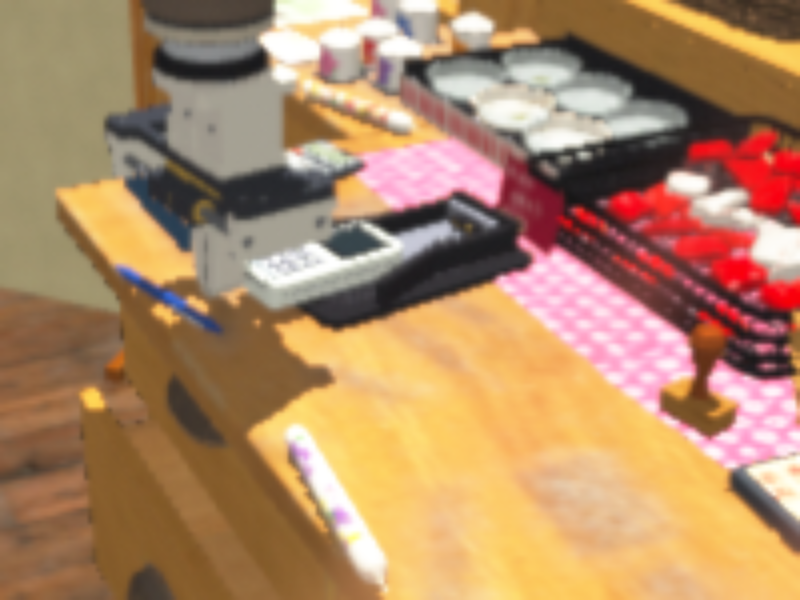

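```bash
python3 -m pendant '[[[-0.06,0,0,0,0,0,1],[-0.06,0,0,0,0,0,1],[-0.06,0,0,0,0,0,1],[-0.06,0,0,0,0,0,1],[-0.06,0,0,0,0,0,1],[-0.06,0,0,0,0,0,1],[-0.06,0,0,0,0,0,1],[-0.06,0,0,0,0,0,1],[-0.06,0,0,0,0,0,1],[-0.06,0,0,0,0,0,1]]]';python3 -m pendant '[[[-0.06,0,0,0,0,0,1],[-0.06,0,0,0,0,0,1],[-0.06,0,0,0,0,0,1],[-0.06,0,0,0,0,0,1],[-0.06,0,0,0,0,0,1],[-0.06,0,0,0,0,0,1],[-0.06,0,0,0,0,0,1],[-0.06,0,0,0,0,0,1]]]';python3 -c "
from h import *
d=arm.get_image('wrist');cv2.imwrite('pics/w7.png',cv2.resize(d['img'][:,:,::-1],(800,600)))
C=np.array([546.5,141.7])/1e3; u=np.array([np.cos(np.radians(8)),np.sin(np.radians(8))]); print((arm.observe()['position'][:2]-C)@u, (arm.observe()['position'][:2]-C)@[-u[1],u[0]])
go([.394,.1211,.042],98)"
```

```text
clock: 12.2
position: [0.4174, 0.1252, 0.0428]
ee_rot: [0.218, -3.134, 0.0]
force: [-1.2, 0.3, -0.1]
width: 0.005
clock: 12.87
position: [0.4365, 0.1279, 0.0429]
ee_rot: [0.218, -3.134, -0.0]
force: [0.1, 0.3, -0.7]
width: 0.006
-0.1101841803551728 0.0016961636559675222
t 12.92 pos [0.4372 0.128  0.043 ] yaw 97.94 F [0.72 1.05 0.45] w 0.002
shift [ 1.092 -0.023  0.023]
turn [ 0.    0.01 -0.01] shift after turn [ 1.092 -0.022  0.024]
```

View pics/w7.png

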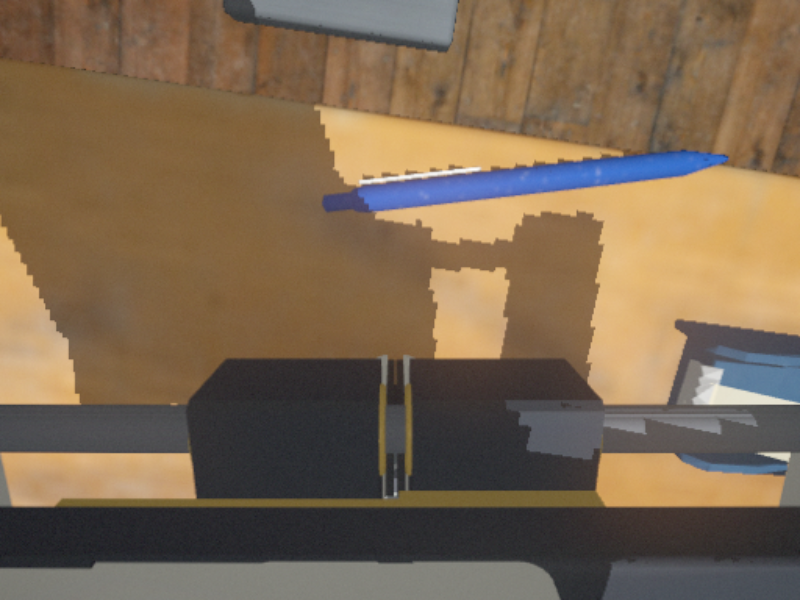

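```bash
python3 -m pendant '[[[-0.05,0,0,0,0,0,1],[-0.05,0,0,0,0,0,1],[-0.05,0,0,0,0,0,1],[-0.05,0,0,0,0,0,1],[-0.05,0,0,0,0,0,1],[-0.05,0,0,0,0,0,1],[-0.05,0,0,0,0,0,1],[-0.05,0,0,0,0,0,1]]]';python3 -c "
from h import *
d=arm.get_image('top');cv2.imwrite('pics/t8.png',cv2.resize(d['img'][130:250,180:280,::-1],None,fx=5,fy=5,interpolation=cv2.INTER_CUBIC))
d=arm.get_image('scene');cv2.imwrite('pics/s8.png',cv2.resize(d['img'][130:230,190:330,::-1],None,fx=5,fy=5,interpolation=cv2.INTER_CUBIC))
go([.394,.1211,.042],98)"
```

```text
clock: 13.58
position: [0.4523, 0.1302, 0.0429]
ee_rot: [0.218, -3.134, -0.0]
force: [-1.3, -0.2, 0.3]
width: 0.002
t 13.68 pos [0.4527 0.1302 0.0429] yaw 97.94 F [-0.05 -0.85  0.4 ] w 0.005
shift [ 1.486 -0.023  0.023]
turn [ 0.    0.01 -0.01] shift after turn [ 1.486 -0.022  0.024]
```

View pics/t8.png

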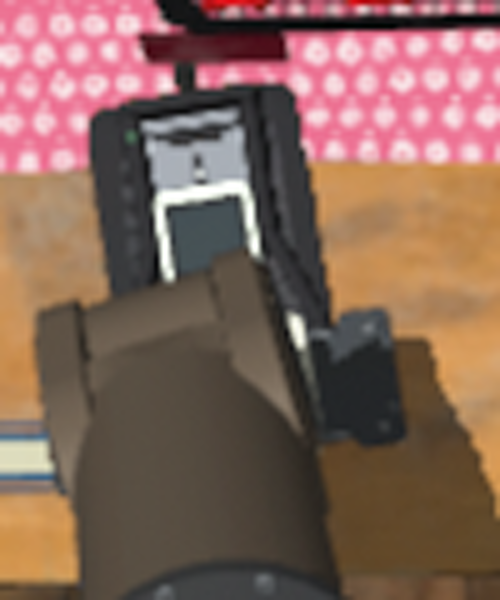

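View pics/s8.png

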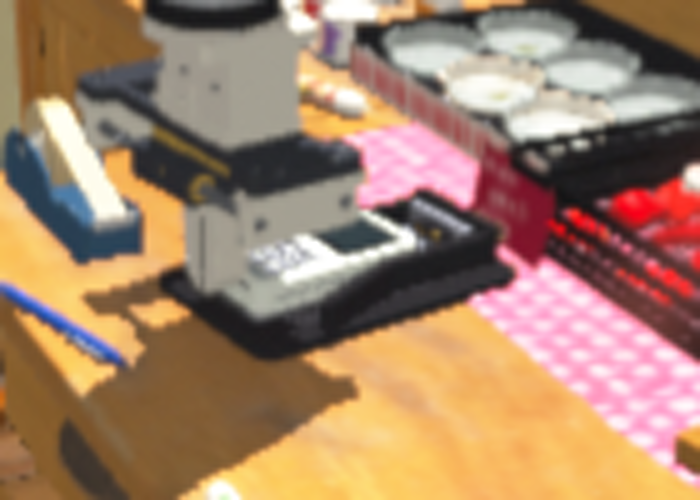

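```bash
python3 -m pendant '[[[-0.05,0,0,0,0,0,1],[-0.05,0,0,0,0,0,1],[-0.05,0,0,0,0,0,1],[-0.05,0,0,0,0,0,1],[-0.05,0,0,0,0,0,1],[-0.05,0,0,0,0,0,1],[-0.05,0,0,0,0,0,1]]]';python3 -m pendant '[[[0,0,0,0,0,0,1],[0,0,0,0,0,0,1]]]'; python3 -c "
from h import *
d=arm.get_image('top');cv2.imwrite('pics/t9.png',cv2.resize(d['img'][140:210,190:260,::-1],None,fx=8,fy=8,interpolation=cv2.INTER_CUBIC))
go([.394,.1211,.042],98)"
```

```text
clock: 14.27
position: [0.4662, 0.1321, 0.0429]
ee_rot: [-0.218, 3.134, 0.0]
force: [-0.6, 0.4, -0.4]
width: 0.009
clock: 14.43
position: [0.4663, 0.1321, 0.0429]
ee_rot: [-0.218, 3.134, 0.0]
force: [-0.9, -0.6, 0.2]
width: 0.005
t 14.48 pos [0.4662 0.1321 0.0429] yaw 97.94 F [ 0.22 -1.12  0.05] w 0.005
shift [ 1.826 -0.023  0.022]
turn [ 0.    0.   -0.01] shift after turn [ 1.826 -0.021  0.023]
```

View pics/t9.png

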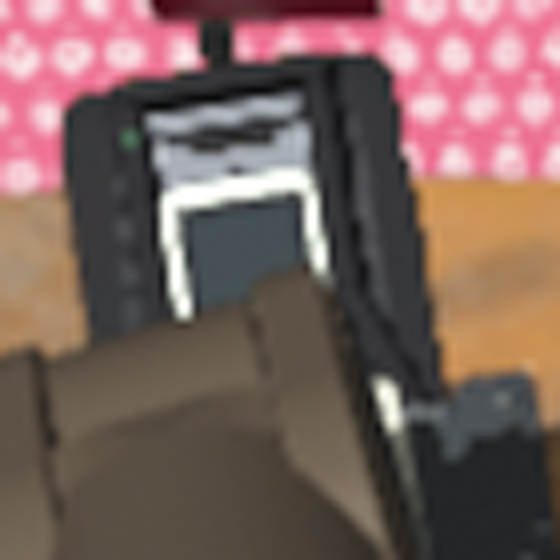

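```bash
python3 -c "
from h import *
d=arm.get_image('top')
C=np.array([546.5,142.2]); u=np.array([np.cos(np.radians(8)),np.sin(np.radians(8))])
for uv in [(219.5,161.8),(219,156.5)]:
  for z in (.03,.015): print(uv,z,(onplane(d,uv,z)[:2]*1000-C)@u)
print((arm.observe()['position'][:2]*1000-C)@u)
"
python3 -m pendant '[[[-0.025,0,0,0,0,0,1],[-0.025,0,0,0,0,0,1],[-0.025,0,0,0,0,0,1],[-0.025,0,0,0,0,0,1]]]';python3 -m pendant '[[[0,0,0,0,0,0,1]]]'
```

```text
(219.5, 161.8) 0.03 46.29768876716998
(219.5, 161.8) 0.015 48.234102915782586
(219, 156.5) 0.03 61.6434528420745
(219, 156.5) 0.015 63.74624334019422
-81.01916539304116
clock: 14.87
position: [0.47, 0.1326, 0.0429]
ee_rot: [0.218, -3.134, 0.0]
force: [-0.8, -0.1, -0.0]
width: 0.005
clock: 14.95
position: [0.4703, 0.1327, 0.0429]
ee_rot: [-0.218, 3.134, 0.0]
force: [-1.1, -0.1, -0.1]
width: 0.006
```

```bash
for i in 1; do python3 -m pendant '[[[-0.025,0,0,0,0,0,1],[-0.025,0,0,0,0,0,1],[-0.025,0,0,0,0,0,1]]]' | grep -E 'pos|force'; python3 -m pendant '[[[0,0,0,0,0,0,1]]]'| grep -E 'pos|force'; done
```

```text
position: [0.473, 0.1331, 0.0429]
force: [-1.6, -0.2, -0.8]
position: [0.4733, 0.1331, 0.0429]
force: [0.0, 0.1, 0.2]
```

```bash
python3 -m pendant '[[[-0.025,0,0,0,0,0,1],[-0.025,0,0,0,0,0,1],[0,0,0,0,0,0,1]]]' | grep -E 'pos|force'
```

```text
position: [0.4752, 0.1333, 0.0429]
force: [-1.0, -0.2, -0.5]
```

```bash
python3 -m pendant '[[[-0.025,0,0,0,0,0,1],[-0.025,0,0,0,0,0,1],[0,0,0,0,0,0,1]]]' | grep -E 'pos|force'
```

```text
position: [0.4772, 0.1336, 0.0429]
force: [0.2, -0.4, -0.0]
```

```bash
python3 -m pendant '[[[-0.025,0,0,0,0,0,1],[0,0,0,0,0,0,1]]]' | grep -E 'pos|force'
```

```text
position: [0.4781, 0.1338, 0.0429]
force: [0.3, -0.1, 0.0]
```

```bash
python3 -m pendant '[[[-0.025,0,0,0,0,0,1],[0,0,0,0,0,0,1]]]' | grep -E 'pos|force'
```

```text
position: [0.4791, 0.1339, 0.0429]
force: [-0.1, 0.6, -0.6]
```

```bash
python3 -m pendant '[[[-0.025,0,0,0,0,0,1],[0,0,0,0,0,0,1]]]' | grep -E 'pos|force'
```

```text
position: [0.4801, 0.134, 0.0429]
force: [-0.3, 0.4, -0.0]
```

```bash
python3 -m pendant '[[[-0.025,0,0,0,0,0,1],[0,0,0,0,0,0,1]]]' | grep -E 'pos|force'
```

```text
position: [0.4804, 0.134, 0.0428]
force: [-3.5, 0.2, 1.5]
```

```bash
python3 -m pendant '[[[-0.025,0,0,0,0,0,1],[0,0,0,0,0,0,1]]]' | grep -E 'pos|force'; python3 -c "
from h import *
d=arm.get_image('top');cv2.imwrite('pics/t10.png',cv2.resize(d['img'][140:210,190:260,::-1],None,fx=8,fy=8,interpolation=cv2.INTER_CUBIC))
go([.394,.1211,.042],98)"
```

```text
position: [0.4815, 0.1342, 0.0428]
force: [-2.2, -0.2, -0.7]
t 16.67 pos [0.4815 0.1342 0.0427] yaw 97.96 F [-3.08 -0.14  0.57] w 0.005
shift [ 2.211 -0.022  0.021]
turn [-0.   -0.01 -0.01] shift after turn [ 2.211 -0.02   0.019]
```

View pics/t10.png

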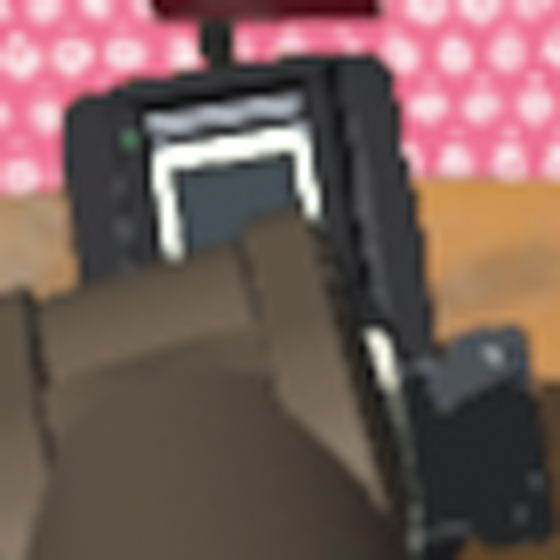

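```bash
python3 -m pendant '[[[-0.025,0,0,0,0,0,1],[-0.025,0,0,0,0,0,1],[0,0,0,0,0,0,1]]]' | grep -E 'pos|force'
```

```text
position: [0.4838, 0.1345, 0.0428]
force: [-3.7, 0.3, -0.5]
```

```bash
python3 -m pendant '[[[-0.025,0,0,0,0,0,1],[0,0,0,0,0,0,1]]]' | grep -E 'pos|force'
```

```text
position: [0.4848, 0.1346, 0.0428]
force: [-3.1, -0.1, -1.0]
```

```bash
python3 -m pendant '[[[-0.015,0,0,0,0,0,1],[0,0,0,0,0,0,1]]]' | grep -E 'pos|force'
```

```text
position: [0.4853, 0.1347, 0.0428]
force: [-4.5, 0.2, -0.5]
```

```bash
python3 -m pendant '[[[-0.015,0,0,0,0,0,1],[0,0,0,0,0,0,1]]]' | grep -E 'pos|force'
```

```text
position: [0.4859, 0.1348, 0.0428]
force: [-5.1, 0.1, -0.7]
```

```bash
python3 -m pendant '[[[-0.015,0,0,0,0,0,1],[0,0,0,0,0,0,1]]]' | grep -E 'pos|force'
```

```text
position: [0.4866, 0.1349, 0.0428]
force: [-4.7, -0.4, -0.8]
```

```bash
python3 -m pendant '[[[-0.01,0,0,0,0,0,1],[0,0,0,0,0,0,1]]]' | grep -E 'pos|force'
```

```text
position: [0.487, 0.135, 0.0429]
force: [-5.6, -1.0, -0.6]
```

```bash
python3 -m pendant '[[[-0.01,0,0,0,0,0,1],[0,0,0,0,0,0,1]]]' | grep -E 'pos|force'
```

```text
position: [0.4871, 0.135, 0.0428]
force: [-6.2, -1.1, 0.0]
```

```bash
python3 -m pendant '[[[-0.01,0,0,0,0,0,1],[0,0,0,0,0,0,1]]]' | grep -E 'pos|force'
```

```text
position: [0.4871, 0.135, 0.0428]
force: [-6.7, -0.5, 2.4]
```

```bash
python3 -m pendant '[[[0.025,0,0,0,0,0,1],[0.025,0,0,0,0,0,1],[0.05,0,0,0,0,0,1],[0.1,0,0,0,0,0,1],[0.2,0,0,0,0,0,1],[0.3,0,-0.2,0,0,0,1],[0.3,0,-0.5,0,0,0,1],[0.2,0,-0.7,0,0,0,1],[0,0,-0.8,0,0,0,1],[0,0,-0.8,0,0,0,1],[0,0,-0.8,0,0,0,1],[0,0,0,0,0,0,1],[0,0,0,0,0,0,1]]]';python3 -c "
from h import *
d=arm.get_image('wrist');cv2.imwrite('pics/w11.png',cv2.resize(d['img'][:,:,::-1],(800,600),interpolation=cv2.INTER_CUBIC))
d=arm.get_image('scene');cv2.imwrite('pics/s11.png',cv2.resize(d['img'][130:230,190:330,::-1],None,fx=5,fy=5,interpolation=cv2.INTER_CUBIC))
go([.47,.12,.25],98)"
```

```text
clock: 19.17
position: [0.4414, 0.129, 0.1968]
ee_rot: [-0.218, 3.129, 0.003]
force: [-0.6, 0.6, -0.0]
width: 0.002
t 19.27 pos [0.4398 0.1284 0.1945] yaw 97.95 F [ 0.31 -0.65 -0.51] w 0.003
shift [-0.718 -0.311 -1.388]
turn [ 0.    0.   -0.01] shift after turn [-0.718 -0.312 -1.388]
```

View pics/w11.png

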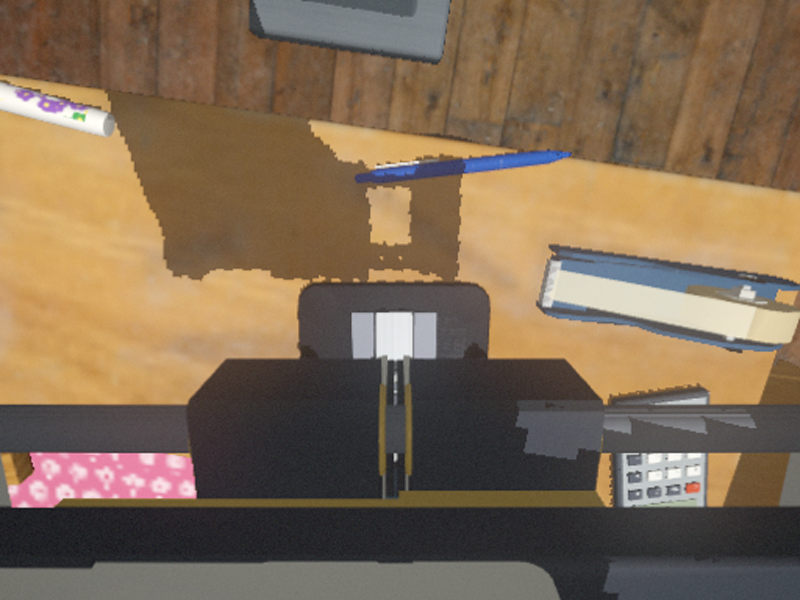

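View pics/s11.png

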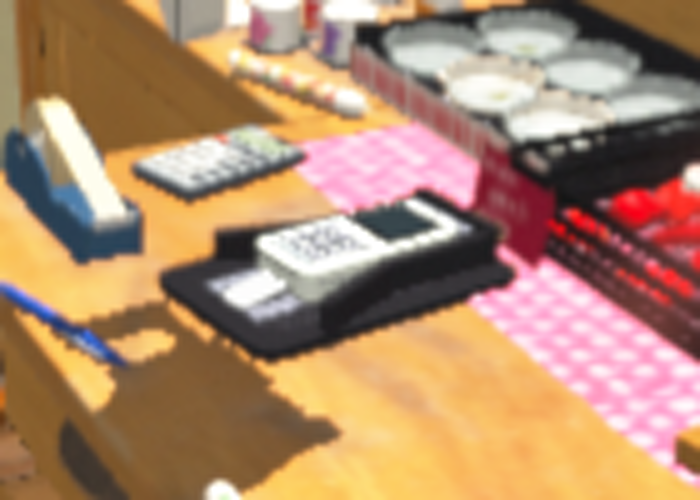

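```bash
python3 -m pendant '[[[0,0,-0.6,0,0,0,1],[-0.5,0,-0.6,0,0,0,0.6],[-0.6,0,-0.4,0,0,0,0.3],[-0.6,0,0,0,0,0,0],[-0.3,0,0,0,0,0,0],[0,0,0,0,0,0,0],[0,0,0,0,0,0,0],[0,0,0,0,0,0,0],[0,0,0,0,0,0,0]]]';python3 -c "
from h import *
d=arm.get_image('wrist');cv2.imwrite('pics/w12.png',cv2.resize(d['img'][80:270,180:330,::-1],None,fx=3.1,fy=3.1,interpolation=cv2.INTER_CUBIC))
import pickle; pickle.dump(d,open('w12.pkl','wb'))
cv2.imwrite('pics/w12f.png',d['img'][:,:,::-1])
d=arm.get_image('top');cv2.imwrite('pics/t12.png',d['img'][:,:,::-1])
go([.47,.12,.25],98)"
```

```text
clock: 20.02
position: [0.5183, 0.1393, 0.2581]
ee_rot: [0.218, -3.132, 0.001]
force: [-0.2, 0.1, -0.5]
width: 0.535
t 20.12 pos [0.5187 0.1395 0.2586] yaw 97.96 F [0.08 0.06 0.47] w 0.62
shift [ 1.273 -0.313  0.217]
turn [ 0.   -0.01 -0.01] shift after turn [ 1.273 -0.312  0.216]
```

View pics/w12.png

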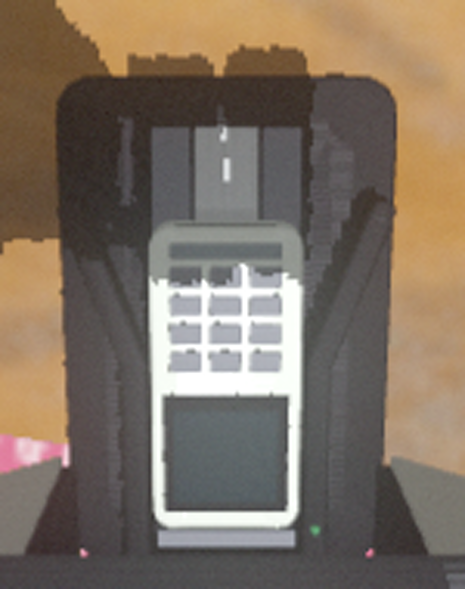

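View pics/t12.png

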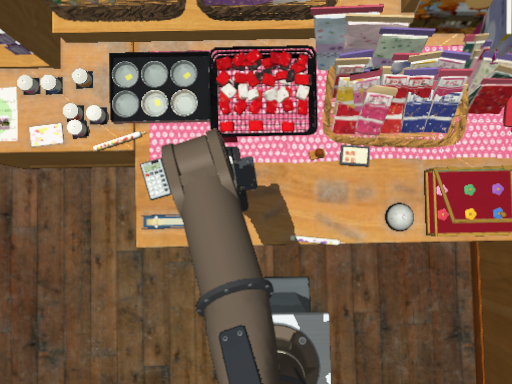

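```bash
python3 -c "
from h import *
import pickle; d=pickle.load(open('w12.pkl','rb')); d1=pickle.load(open('w1.pkl','rb'))
C=np.array([546,142.4]); u=np.array([np.cos(np.radians(8)),np.sin(np.radians(8))]); n=np.array([-u[1],u[0]])
f=lambda d,a,z: ((onplane(d,a,z)[:2]*1000-C)@u).round(1)
# keypad edge zoom row 221 ; screen row 528
print('keypad top edge',f(d,(180+226/3.1,80+221/3.1),.03),'screen',f(d,(180+226/3.1,80+528/3.1),.03),'floor near',f(d,(180+226/3.1,80+126/3.1),.01))
# depth along centreline and beside the catch, both images
for D,nm in ((d,'now'),(d1,'before')):
  for lat in (0,8,18,-18):
    r=[]
    for x in (-84,-78,-72,-66,-63,-60,-57,-54):
      p=C+x*u+lat*n; uv=proj(D,[p[0]/1e3,p[1]/1e3,.012]); uv=np.rint(uv).astype(int); o,v=ray(D,uv); r.append(round(float((o+v*D['z_map'][uv[1],uv[0]])[2]*1000),1))
    print(nm,lat,r)
"
```

```text
keypad top edge -53.2 screen 64.4 floor near -85.4
now 0 [10.9, 10.6, 12.0, 13.9, 13.8, 14.5, 15.3, 14.4]
now 8 [9.7, 10.0, 10.6, 12.8, 15.2, 15.0, 15.7, 15.1]
now 18 [9.1, 8.8, 9.9, 9.6, 6.7, 9.0, 9.0, 10.4]
now -18 [10.1, 10.2, 9.5, 9.0, 8.2, 10.4, 9.3, 11.0]
before 0 [10.6, 11.0, 11.9, 12.8, 14.1, 15.5, 15.4, 15.6]
before 8 [12.2, 11.6, 12.1, 13.0, 13.1, 14.3, 15.1, 15.4]
before 18 [9.9, 10.0, 10.5, 8.6, 10.9, 9.9, 9.5, 10.2]
before -18 [8.9, 9.5, 9.3, 9.4, 7.8, 10.4, 10.3, 8.5]
```

```bash
python3 -m pendant '[[[0,0,0,0,0,0,0],[0,0,0,0,0,0,0]]]'; python3 -c "
from h import *
a=cv2.imread('pics/scene0.png'); b=np.ascontiguousarray(arm.get_image('scene')['img'][:,:,::-1]); cv2.imwrite('pics/s13.png',b)
for nm,(x0,x1,y0,y1) in dict(calc=(214,254,150,172),pen=(186,218,183,206),candle=(228,260,225,270),stamp=(322,346,195,232),ink=(340,386,230,265)).items():
  print(nm,np.abs(a[y0:y1,x0:x1].astype(int)-b[y0:y1,x0:x1]).mean().round(1))
print(arm.sign_off())"
```

```text
clock: 20.28
position: [0.5192, 0.1395, 0.259]
ee_rot: [-0.218, 3.134, 0.0]
force: [0.8, -1.0, 0.2]
width: 0.768
calc 9.5
pen 9.3
candle 19.1
stamp 7.7
ink 8.6
the job is handed in; nothing more can be done
None
```

View pics/s13.png

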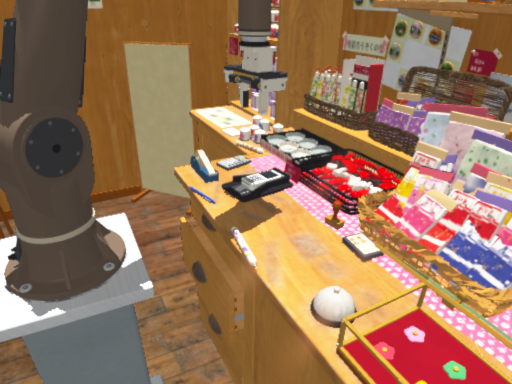

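The terminal is docked and I have handed the job in, at about 20.3 s of the 58 s allowed. I gripped it across its width and laid it face up in the mouth, screen end first. Then I pushed it in with closed fingers on its keypad end.

- **Feel of the push:** the spring contacts met at about 2–3.5 N. I stopped when the tool would go no further, 6.8 mm past first contact, at about 6.7 N. That is well under the 30 N limit and close to the expected 7 mm to the end stop.
- **Catch:** after I let go, the wrist view showed the keypad end against the catch. Depth readings showed the tongue rising to about 15 mm above the counter, the same profile as before docking, so it had sprung up.
- **Insert offset:** by the cameras it sits roughly 5–8 mm deeper than nominal. The separate readings (floor edge, catch end, docked terminal) agree only to about 2–3 mm.
- **Other things on the counter:** by eye, the calculator, pen, candle, stamp and ink pad are where they were. The before-and-after picture difference was 8–10 for four of them. It was 19 for the candle, which I put down to the terminal beside it being gone and shadows changing, but did not check further.
- **Robot:** it stood clear above the cradle when I handed in, with the gripper still opening, touching nothing.

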